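# Put the spanner and the label scraper back in the shadow tray

### The job

Put the large open-ended spanner and the wide label scraper back into the black shadow tray, each lying flat and fully down in the cut-out of its own shape. Lay them in, do not drop them from a height, and leave both at rest.

Things in the scene. Friction and masses are not known exactly. Their poses are not given: they have to be found in the camera images.
- spanner: Large steel single open-ended spanner on the table, 195 mm long, 12 mm thick, about 0.3 kg. Origin: underside, at the grip point on the shank near the centre of mass. x points to the open jaws, z up. Head 60 mm wide, x = 22 to 100 mm; shank 22 mm wide, 10 mm thick, from the head to the tail end at x = -95 mm. Not the similar one of 0.6 times its size.
- scraper: Wide label scraper on the table, wooden handle, steel blade, 160 mm long, about 0.16 kg. Origin: underside, at the grip point in the handle near the centre of mass. x points to the blade edge, z up. Handle 26 mm wide, 20 mm thick, x = -65 to 45 mm. Blade 4 mm thick at the underside, x = 40 to 95 mm: 60 mm wide to x = 60, then 100. Not the one with a 36 mm blade.
- spanner_pocket (a point): Where the spanner's origin belongs, on the white outline in its cut-out, 6 mm above the table, z up; jaws (spanner's +x) along the point's +x. Cut-out 14 mm deep, upright walls: head end 88 mm wide to x = 112 mm, tail end 50 mm wide to x = -107. Fixed tray 249 x 308 mm; a finger trough (x = -35 to 35, same floor) crosses all of it along y. A screwdriver fills the cut-out 95 mm to +y.
- scraper_pocket (a point): Where the scraper's origin belongs, on the white outline in its cut-out in the same tray, 6 mm above the table, 101 mm to -y of spanner_pocket, same axes; here the scraper lies the other way round: blade (scraper's +x) along the point's -x. Cut-out 14 mm deep, upright walls: blade end 128 mm wide to x = -107 mm, handle end 56 mm wide to x = 77. The same finger trough crosses it.
There are look-alikes about, which are no part of the job. What is shaped like the scraper but yellow is not meant.

How it is judged:
At the end, for the whole second after the job is handed in: Both tools lie in their own cut-outs: origin within 22 mm (horizontally) of the pocket's point, long axis within 0.25 rad of the cut-out's, underside no more than 4 mm above the pocket floor, tilted less than 0.05 rad, and at rest (below 0.02 m/s) (horizontal distance between spanner and spanner_pocket below 0.022 m and angle between the x axis of spanner and the x axis of spanner_pocket, either way round below 0.25 rad and z of spanner in the frame of spanner_pocket below 0.004 m and angle between each of spanner, scraper's own z axis and vertical below 0.05 rad and linear speed of each of spanner, scraper below 0.02 m/s and horizontal distance between scraper and scraper_pocket below 0.022 m and angle between the x axis of scraper and the x axis of scraper_pocket, either way round below 0.25 rad and z of scraper in the frame of scraper_pocket below 0.004 m); the robot touches nothing.
It fails at once if the spanner is dropped: falling free of the fingers while more than 60 mm above the table (height (world z) of spanner above 0.06 m and contact force between the fingers and spanner below 0.05 N and linear speed of spanner above 0.3 m/s).
It fails at once if the scraper is dropped: falling free of the fingers while more than 60 mm above the table (height (world z) of scraper above 0.06 m and contact force between the fingers and scraper below 0.05 N and linear speed of scraper above 0.3 m/s).
It also fails if it takes over 61 s, if anything falls off the work surface, if the arm or the gripper's body presses on something with over 40 N, if the wrist force passes 120 N, or if a joint passes its speed limit or range.

### The arm

A 6-joint arm with a two-finger parallel gripper is mounted at the origin on the work surface. World frame = base frame: x ahead of the robot, y to its left, z up, the work surface at z = 0. Lengths are in m, angles in rad, forces in N, time in s.
With the tool pointing down it reaches from about 0.35 to 0.975 m from the base axis. Payload 7.1 kg.
Tool frame: the origin (TCP) lies at the very end of the fingers, on their centre line; the grasp point (between the pads) lies 19 mm behind it; z points along the fingers, x is the direction in which the jaws open and shut, and the axes are right-handed (so a half turn about z gives the same grasp; the last joint's range is limited). The gripper opens to 88 mm and grips with 3 to 60 N. Pads are 20 mm wide; open, the fingers measure 115 mm over their backs; the gripper's body (75 mm by 178 mm) begins 61 mm behind the grasp point.
Start: joints at [-1.123, 0.423, 1.63, -0, 1.089, -0.019], TCP at [0.281, -0.558, 0.223] pointing down, gripper open.
Joint ranges: [-3, 3], [-0.9, 2.11], [0.09, 2.58], [-1.31, 4.45], [0.11, 2.69], [-2.54, 2.54]. Speed limits (rad/s): [2.39, 2.39, 3.01, 3.14, 3.14, 3.14].

### API

Orientations are given as a unit quaternion [x, y, z, w].
In Python, from station import * gives the robot as it stands. The module is installed in compiled form; this text tells all that it offers.
- The arm moves only by the tool step_arm, never from a script. Its arguments are lists of equal length, an entry for each row: "xyz": the shift along the tool's x, y, z in cm, a list of three; "roll": the turn about the tool's z in rad; "grip": the opening, from 0 (shut) to 1 (fully open). In form: {"xyz": [[x, y, z], ...], "roll": [roll, ...], "grip": [grip, ...]}. A call has 1 to 10 rows; each row shifts and turns the commanded pose from where the row before left it, along the tool's axes as they then stand; what a row does not reach is not made up. A row lasts 1/10 s, in which the tool goes at most 50 mm and 8.59 degrees, less where a joint would pass 70% of its speed; a pose out of reach is approached as far as the arm can. A call with a gripper value outside its range is refused whole. The fingers move at their own pace and stop on an object; the grip force is fixed at half the most. Time passes only in rows, so rows that do not move let the fingers close. It gives the time, the measured TCP pose, the force and the opening at its end, in the units of the state.
- read_state(): the state, without advancing time (a new reading comes with each control period).
- grab_frame(name): name is "scene" or "top" or "wrist"; returns a dict with "pixels" (420x560x3 uint8, red, green, blue), "depth" (420x560 float32, m along the optical axis (not along the pixel's ray), 0 where there is no reading), "fx", "fy", "cx", "cy" (pixels), "k1" (the pictures are not rectified: a ray, as slopes to the right and down, at radius r is drawn at 1 + k1 r^2 times it, then the intrinsics apply), "R" (3x3) and "t" (3): a world point X has camera coordinates R X + t. Camera axes: x right, y down, z forward; pixel columns grow to the right and rows downward; lengths in m; the calibration is good to about 2 mm. A picture is of the moment at which its call begins.
- job_done(): hands the job in, once; it reports no verdict.
The state is a dict: "time_s": time; "q": joint angles; "joint_velocities": joint speeds; "effort": joint torques, N m; "ee_pos": TCP position; "tool_rot": TCP orientation; "wrist_force": force on the tool from outside, world axes, zero at the start; "wrist_torque": the same for the moment, N m; "width": opening from 0.0 (shut) to 1.0 (fully open).
Only numpy, scipy, OpenCV 4.12 (cv2) and the standard library are available. Lean on these libraries where they do the work, as an engineer would, in place of code of your own. Each camera call takes 0.05 s, during which the arm holds its last target.

## Working session

There is one attempt and no reset: what is moved stays moved. The work goes in short steps, Python scripts to look and compute and a tool call to move; the robot and the scene stay as the last step left them, time stands still between calls to the robot, and variables do not carry over. Pictures are saved under pics/ and viewed, and the job is handed in when it is done.

Besides the shell and the picture viewer there is one more tool, called in YAML: its name, and indented under it one key for each argument. step_arm: Moves the arm, as the interface text tells. Its arguments: {"type":"object","properties":{"xyz":{"type":"array"},"roll":{"type":"array"},"grip":{"type":"array"}},"required":["xyz","roll","grip"]}

```bash
mkdir -p pics; cat > h.py <<'E'
import numpy as np, cv2, pickle
def grab(n,tag):
    from station import grab_frame
    f=grab_frame(n); pickle.dump(f,open(f'{tag}.pkl','wb'))
    cv2.imwrite(f'pics/{tag}.png',cv2.cvtColor(f['pixels'],cv2.COLOR_RGB2BGR)); return f
def load(tag): return pickle.load(open(f'{tag}.pkl','rb'))
def ray2plane(f,uv,z):
    uv=np.atleast_2d(np.array(uv,float))
    d=np.stack([(uv[:,0]-f['cx'])/f['fx'],(uv[:,1]-f['cy'])/f['fy']],1)
    s=d.copy()
    for _ in range(20): s=d/(1+f['k1']*(s**2).sum(1,keepdims=True))
    R=np.array(f['R']);t=np.array(f['t'])
    D=np.c_[s,np.ones(len(s))]@R; C=-R.T@t
    return C+D*((z-C[2])/D[:,2])[:,None]
E
python3 - <<'E'
from h import *
from station import read_state
for n in('top','scene','wrist'):
    f=grab(n,n+'0'); print(n,f['fx'],f['k1'],-np.array(f['R']).T@f['t'])
s=read_state();print(s)
E
```

```text
top 417.6333287276573 0.02326043426429505 [ 0.36708174 -0.05571369  0.85587326]
scene 387.90816907573736 -0.04693260299237725 [0.95834711 0.33386187 0.49698747]
wrist 358.62768439034824 0.015315310731845106 [ 0.35500524 -0.52100376  0.38354543]
{'time_s': 0.15, 'q': array([-1.12301252e+00,  4.23656158e-01,  1.63051083e+00,  1.23291437e-05,
        1.08859808e+00, -1.90011369e-02]), 'joint_velocities': array([ 8.85737121e-04, -8.02367354e-04, -1.10423355e-03, -5.11273356e-04,
        4.90770234e-05, -2.33205968e-04]), 'effort': array([-9.50823846e-05, -5.44984245e+01, -2.73918700e+01,  6.43806020e-02,
        2.04445026e-02, -8.35841570e-05]), 'ee_pos': array([ 0.2810983 , -0.55773318,  0.2220874 ]), 'tool_rot': array([ 8.51472810e-01, -5.24398426e-01, -4.90260614e-04, -3.21428000e-04]), 'wrist_force': array([-0.14531828,  0.43846265,  0.21835309]), 'wrist_torque': array([ 0.01191425, -0.01264214,  0.01398764]), 'width': 1.0009361564632153}
```

View pics/top0.png

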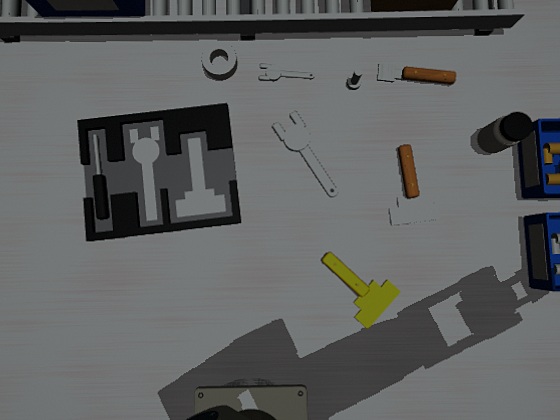

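View pics/scene0.png

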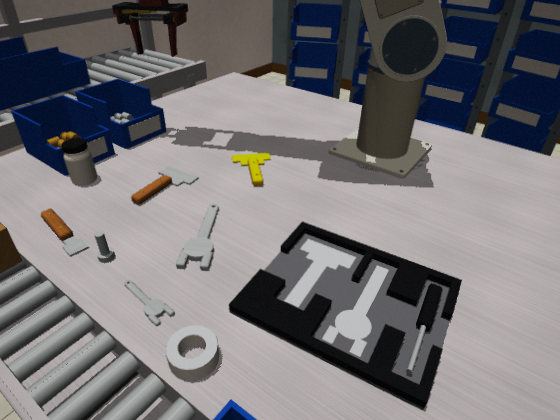

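View pics/wrist0.png

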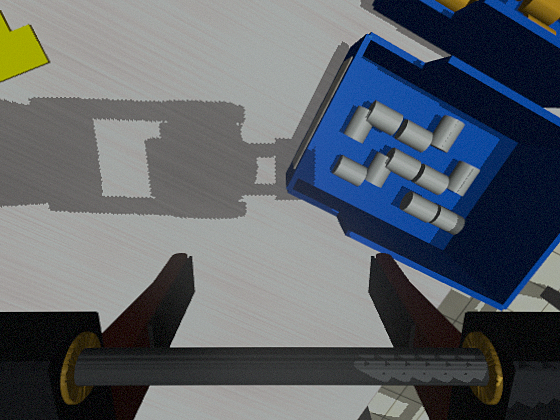

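```bash
python3 - <<'E'
from h import *
f=load('top0'); p=cv2.cvtColor(f['pixels'],cv2.COLOR_RGB2BGR)
a=cv2.resize(p[95:250,70:250],None,fx=4,fy=3.8,interpolation=cv2.INTER_CUBIC)
cv2.imwrite('pics/tray.png',cv2.resize(p[95:245,70:250],None,fx=4,fy=4,interpolation=cv2.INTER_CUBIC))
b=p[95:235,260:450].astype(float); b=np.clip((b-60)*1.8,0,255).astype(np.uint8)
cv2.imwrite('pics/tools.png',cv2.resize(b,None,fx=4,fy=4,interpolation=cv2.INTER_CUBIC))
# height map
h,w=f['depth'].shape
uu,vv=np.meshgrid(np.arange(w),np.arange(h)); R=np.array(f['R']);t=np.array(f['t'])
d=np.stack([(uu-f['cx'])/f['fx'],(vv-f['cy'])/f['fy']],-1); s=d.copy()
for _ in range(20): s=d/(1+f['k1']*(s**2).sum(-1,keepdims=True))
P=(np.dstack([s,np.ones((h,w))])*f['depth'][...,None]-t)@R
z=P[...,2]*1000; z[f['depth']==0]=-99
np.save('z.npy',z)
print(np.median(z[240:260,100:250]),np.std(z[240:260,100:250]))
m=np.clip((z+10)*6,0,255).astype(np.uint8)
cv2.imwrite('pics/z.png',cv2.resize(m[90:240,70:450],None,fx=2,fy=2,interpolation=0))
for r in ([145,172],[150,200],[195,150],[200,210],[70+40,0]): pass
for (u,v) in [(147,200),(195,160),(200,205),(165,190),(115,215),(230,200),(180,115),(320,170),(290,130),(405,165),(410,210),(425,212)]: print(u,v,np.median(z[v-1:v+2,u-1:u+2]))
E
```

```text
1.1220967922028806 6.984525027649141
147 200 8.138295377937164
195 160 7.019921427872761
200 205 7.162921073946073
165 190 20.167849425106223
115 215 20.831985060205945
230 200 8.163683347580214
180 115 21.400963317937954
320 170 11.464706950566107
290 130 14.514679372693971
405 165 20.19101457726948
410 210 4.354846753470116
425 212 5.830079210227618
```

View pics/tray.png

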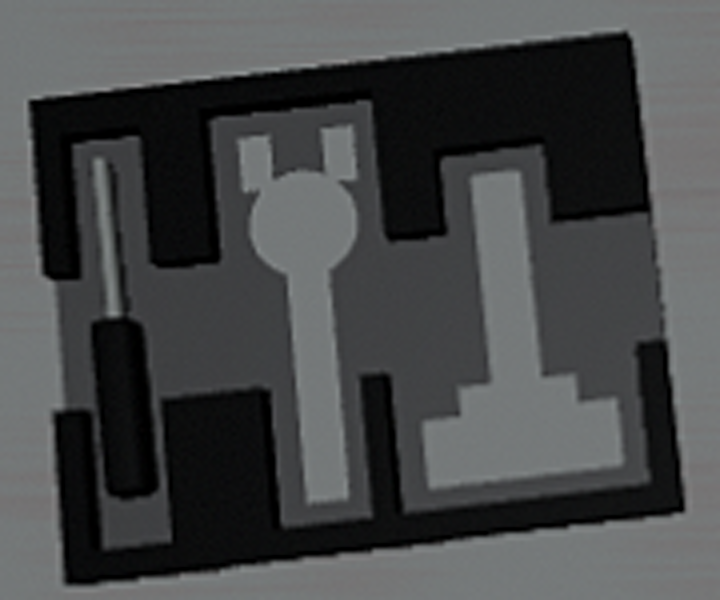

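View pics/tools.png

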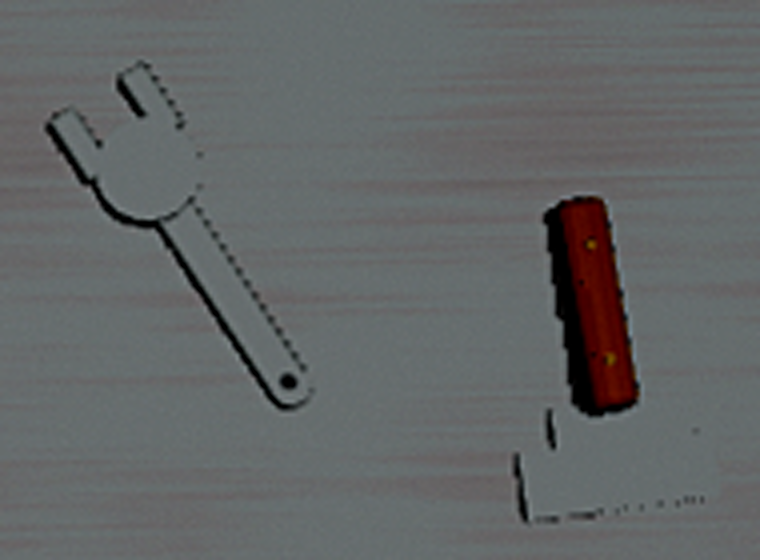

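View pics/z.png

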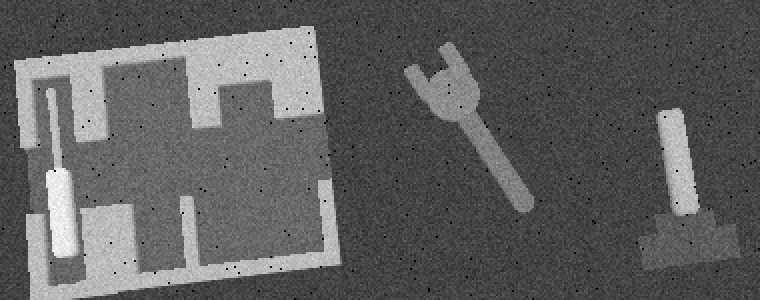

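```bash
cat > m.py <<'E'
from h import *
def rect(f,mask,z):
    cs,_=cv2.findContours(mask.astype(np.uint8),cv2.RETR_EXTERNAL,cv2.CHAIN_APPROX_NONE)
    c=max(cs,key=cv2.contourArea)
    P=ray2plane(f,c[:,0,:],z)[:,:2]
    (cx,cy),(w,h),a=cv2.minAreaRect((P*1000).astype(np.float32))
    b=cv2.boxPoints(((cx,cy),(w,h),a))
    return (cx,cy),(w,h),a,b
E
python3 - <<'E'
from m import *
f=load('top0'); z=np.load('z.npy'); z=cv2.medianBlur(z.astype(np.float32),5)
p=f['pixels'].astype(int)
yy,xx=np.mgrid[:420,:560]
box=lambda u0,v0,u1,v1:(xx>=u0)&(xx<=u1)&(yy>=v0)&(yy<=v1)
def show(n,m,zz):
    r=rect(f,m,zz); print(n,m.sum(),np.round(r[0],1),np.round(r[1],1),round(r[2],2)); print(np.round(r[3],1).tolist())
show('spanner',box(262,100,350,205)&(z>6.5),.011)
show('handle',box(390,135,425,205)&(p[...,0]-p[...,2]>40),.02)
show('handlez',box(390,135,425,205)&(z>13),.018)
show('scraper all',box(380,130,450,232)&(z>2.8),.004)
br=p.sum(2)
print(br[200,147],br[215,200],br[200,170],br[150,170])
inner=box(84,110,236,235)
m=inner&(br>300)
n,l,st,c=cv2.connectedComponentsWithStats(m.astype(np.uint8))
for i in range(1,n):
    if st[i,4]>80: print(st[i]); show('o%d'%i,l==i,.006)
show('tray',box(70,95,250,245)&(z>14)|(box(70,95,250,245)&(br<120)),.02)
E
```

```text
spanner 1402 [ 563.7 -123.1] [193.4  59.9] 31.74
[[465.70001220703125, -148.5], [497.29998779296875, -199.39999389648438], [661.7000122070312, -97.69999694824219], [630.2000122070312, -46.70000076293945]]
handle 581 [ 527.9 -325.3] [106.9  23.2] 6.88
[[473.3999938964844, -320.20001220703125], [476.20001220703125, -343.20001220703125], [582.2999877929688, -330.3999938964844], [579.5999755859375, -307.3999938964844]]
handlez 674 [ 528.4 -325.5] [109.3  26.8] 6.51
[[472.5, -318.3999938964844], [475.6000061035156, -345.0], [584.2000122070312, -332.6000061035156], [581.2000122070312, -306.0]]
scraper all 1950 [ 504.9 -330.8] [163.4 104.3] 6.22
[[418.0, -287.79998779296875], [429.29998779296875, -391.5], [591.7999877929688, -373.79998779296875], [580.5, -270.1000061035156]]
361 200 213 42
[ 84 110  73   9 353]
o1 353 [660.2 268.3] [149.7  17.2] 89.31
[[650.7000122070312, 193.5], [667.9000244140625, 193.3000030517578], [669.7000122070312, 343.0], [652.5, 343.20001220703125]]
[229 110   8  65 283]
o2 283 [597.3  33.6] [ 14.7 136.4] 89.64
[[529.0, 26.600000381469727], [665.5, 25.7999992370605
[... 400 characters left out ...]
55859375, 308.20001220703125], [616.2000122070312, 318.1000061035156], [615.7000122070312, 322.29998779296875]]
[ 176  138   50   79 1689]
o5 1689 [527.4 106.5] [159.9  99.6] 5.8
[[442.79998779296875, 148.0], [452.79998779296875, 48.79999923706055], [611.9000244140625, 65.0], [601.9000244140625, 164.10000610351562]]
[145 224  92  12 564]
o8 564 [416.  119.3] [184.3  22.4] 89.03
[[403.29998779296875, 27.299999237060547], [425.70001220703125, 27.0], [428.79998779296875, 211.1999969482422], [406.3999938964844, 211.60000610351562]]
tray 8458 [613.2 191.8] [ 96.3 310. ] 6.1
[[548.7999877929688, 340.70001220703125], [581.7999877929688, 32.5], [677.5, 42.79999923706055], [644.5999755859375, 351.0]]
```

```bash
cat >> h.py <<'E'
def go(xyz_mm,theta_deg=None):
    from station import read_state
    from scipy.spatial.transform import Rotation as Ro
    s=read_state(); M=Ro.from_quat(s['tool_rot']).as_matrix(); p=s['ee_pos']*1000
    th=np.degrees(np.arctan2(M[1,0],M[0,0]))
    print('t',round(s['time_s'],2),'p',np.round(p,1),'theta',round(th,2),'tilt',np.round(M[:2,2],4),'w',round(s['width'],3),'F',np.round(s['wrist_force'],2))
    if theta_deg is not None: print('roll',round(np.radians(th-theta_deg),3)); th=theta_deg
    c,sn=np.cos(np.radians(th)),np.sin(np.radians(th))
    d=np.array(xyz_mm)-p
    print('shift cm after roll',np.round([(d[0]*c+d[1]*sn)/10,(d[0]*sn-d[1]*c)/10,-d[2]/10],2))
E
python3 - <<'E'
from m import *
f=load('top0');p=f['pixels'].astype(int);br=p.sum(2)
yy,xx=np.mgrid[:420,:560]
m=((xx>=84)&(xx<=236)&(yy>=110)&(yy<=222)&(br>300)).astype(np.uint8)
n,l,st,c=cv2.connectedComponentsWithStats(m)
for nm,u,v in(('sp',147,200),('sc',200,205)):
    q=np.argwhere(l==l[v,u])[:,::-1]; P=ray2plane(f,q,.006)[:,:2]*1000
    a=np.radians(5.95); e=P@np.array([[np.cos(a),-np.sin(a)],[np.sin(a),np.cos(a)]])
    print(nm,e.min(0),e.max(0))
    # yaw of shank
    o=e.min(0); 
    for x in (460,480,500,520,540,560,580):
        k=abs(e[:,0]-x)<6; print(x,e[k,1].min(),e[k,1].max(),e[k,1].mean())
go([518.8,-327.5,100],-83.6)
E
```

```text
sp [455.63919693 123.18434099] [649.68695185 181.9161316 ]
460 142.73208089229445 163.06110128101975 152.364843332816
480 141.65462521960146 162.1921944113756 152.31039127788537
500 142.0521825856604 162.46422954205735 152.81783659451247
520 142.08218197923344 162.90689530780918 152.75519188925335
540 142.1043613062499 163.16861406204904 152.8468576212953
560 142.1186590739743 163.06732212311746 152.20520751899573
580 132.07150291722436 175.39695516842696 152.6138312122592
sc [455.59024401   1.55023052] [615.52825635 101.22243636]
460 1.7075094567619153 100.53718955370525 51.424075204847924
480 1.550230520380857 100.8398069446457 51.43703655187073
500 22.00420842226604 80.44371064348961 51.27092826231072
520 38.6685276564251 64.18951751238384 51.56016019846257
540 38.599513523020015 64.18965045358611 51.362244463159264
560 38.526258264883054 64.1852228748695 51.35931593237022
580 38.662477443910724 64.17620527027914 51.428819687525014
t 0.15 p [ 281.1 -557.7  222.1] theta -63.26 tilt [-0.0005  0.0011] w 1.001 F [-0.15  0.44  0.22]
roll 0.355
shift cm after roll [-20.23 -26.19  12.21]
```

step_arm:
  xyz:
    - [0,0,0]
    - [0,0,0]
    - [0,0,0]
    - [-2.9,-3.75,0]
    - [-2.9,-3.75,0]
    - [-2.9,-3.75,0]
    - [-2.9,-3.75,0]
    - [-2.9,-3.75,0]
    - [-2.9,-3.75,0]
    - [-2.8,-3.7,0]
  roll: [0.12,0.12,0.115,0,0,0,0,0,0,0]
  grip: [1,1,1,1,1,1,1,1,1,1]

```text
time_s: 1.15
ee_pos: [0.5202, -0.3264, 0.2225]
tool_rot: [0.746, -0.666, -0.0, 0.0]
wrist_force: [-0.5, -0.8, 0.7]
width: 1.0
```

```bash
python3 - <<'E'
from h import *
f=grab('wrist','wrist1')
go([518.8,-327.5,60],-83.6)
E
```

```text
t 1.2 p [ 524.6 -322.3  222.7] theta -83.42 tilt [0.0025 0.0018] w 1.003 F [2.32 2.83 0.42]
roll 0.003
shift cm after roll [ 0.46  0.64 16.27]
```

View pics/wrist1.png

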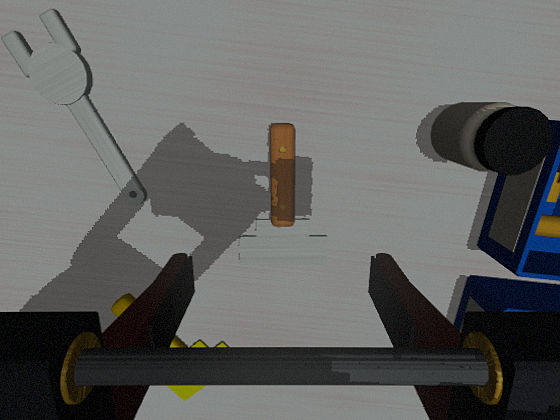

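step_arm:
  xyz:
    - [0,0,3]
    - [0,0,3]
    - [0,0,3]
    - [0,0,3]
    - [0,0,2]
    - [0,0,0]
    - [0,0,0]
  roll: [0,0,0,0,0,0,0]
  grip: [1,1,1,1,1,1,1]

```text
time_s: 1.9
ee_pos: [0.519, -0.3283, 0.0827]
tool_rot: [0.745, -0.667, -0.0, 0.0]
wrist_force: [0.2, 0.0, -0.2]
width: 1.002
```

```bash
python3 - <<'E'
from h import *
go([518.8,-327.5,3],-83.6)
E
```

```text
t 1.9 p [ 519.  -328.3   82.7] theta -83.6 tilt [-0.0006  0.0003] w 1.002 F [ 0.21  0.04 -0.2 ]
roll 0.0
shift cm after roll [-0.08  0.01  7.97]
```

Well placed; go down and close.

step_arm:
  xyz:
    - [0,0,3]
    - [0,0,2]
    - [0,0,1.5]
    - [0,0,0.8]
    - [0,0,0.6]
    - [0,0,0]
    - [0,0,0]
    - [0,0,0]
    - [0,0,0]
    - [0,0,0]
  roll: [0,0,0,0,0,0,0,0,0,0]
  grip: [1,1,1,1,1,1,0,0,0,0]

```text
time_s: 2.9
ee_pos: [0.5193, -0.3283, 0.0041]
tool_rot: [0.746, -0.666, 0.0, -0.0]
wrist_force: [0.0, 1.0, 1.3]
width: 0.675
```

step_arm:
  xyz:
    - [0,0,0]
    - [0,0,0]
    - [0,0,0]
    - [0,0,0]
    - [0,0,0]
  roll: [0,0,0,0,0]
  grip: [0,0,0,0,0]

```text
time_s: 3.4
ee_pos: [0.5191, -0.3281, 0.0036]
tool_rot: [0.746, -0.666, -0.0, 0.0]
wrist_force: [-0.4, -0.5, 0.3]
width: 0.291
```

```bash
python3 - <<'E'
from h import *
go([518.8,-327.5,60],-83.6)
E
```

```text
t 3.4 p [ 519.1 -328.1    3.6] theta -83.59 tilt [-0.0001  0.    ] w 0.291 F [-0.37 -0.47  0.25]
roll 0.0
shift cm after roll [-0.07  0.02 -5.64]
```

step_arm:
  xyz:
    - [0,0,0]
    - [0,0,-0.5]
    - [0,0,-1]
    - [0,0,-1.5]
    - [0,0,-1.5]
    - [0,0,-0.5]
    - [0,0,0]
  roll: [0,0,0,0,0,0,0]
  grip: [0,0,0,0,0,0,0]

```text
time_s: 4.1
ee_pos: [0.52, -0.3287, 0.0554]
tool_rot: [0.746, -0.666, 0.001, -0.0]
wrist_force: [1.1, 0.6, -1.5]
width: 0.296
```

```bash
python3 - <<'E'
from h import *
go([542.2,108.2,53.6],-84.05)
f=grab('wrist','wrist2')
f=grab('scene','scene2')
E
```

```text
t 4.1 p [ 520.  -328.7   55.4] theta -83.59 tilt [ 0.0024 -0.0016] w 0.296 F [ 1.14  0.62 -1.5 ]
roll 0.008
shift cm after roll [-43.22  -6.74   0.18]
```

View pics/wrist2.png

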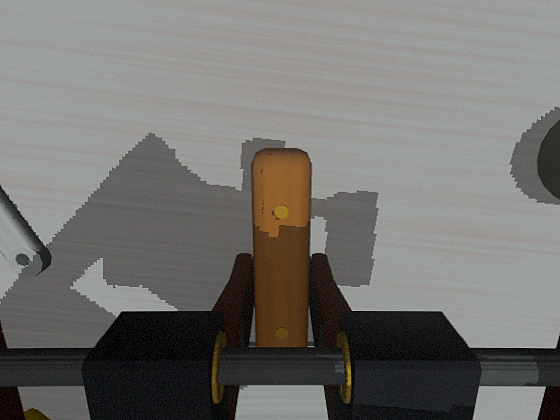

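View pics/scene2.png

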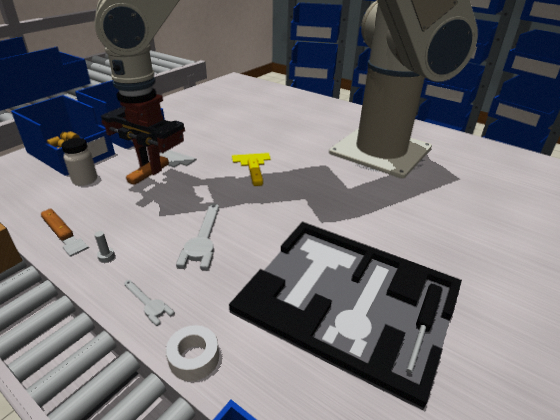

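step_arm:
  xyz:
    - [-1.5,-0.23,0]
    - [-3,-0.47,0]
    - [-3.5,-0.54,0]
    - [-3.5,-0.54,0]
    - [-3.5,-0.54,0]
    - [-3.5,-0.54,0]
    - [-3.5,-0.54,0]
    - [-3.5,-0.54,0]
    - [-3.5,-0.54,0]
    - [-3.5,-0.54,0]
  roll: [0.008,0,0,0,0,0,0,0,0,0]
  grip: [0,0,0,0,0,0,0,0,0,0]

```text
time_s: 5.2
ee_pos: [0.5341, 0.0026, 0.0531]
tool_rot: [0.743, -0.67, -0.001, 0.0]
wrist_force: [0.3, 0.6, -1.3]
width: 0.292
```

step_arm:
  xyz:
    - [-3.5,-0.54,0]
    - [-3.0,-0.47,0]
    - [-2,-0.3,0]
    - [-1,-0.15,0]
    - [0,0,0]
    - [0,0,0]
    - [0,0,0]
  roll: [0,0,0,0,0,0,0]
  grip: [0,0,0,0,0,0,0]

```text
time_s: 5.9
ee_pos: [0.5396, 0.0954, 0.0535]
tool_rot: [0.742, -0.67, -0.0, 0.0]
wrist_force: [0.0, 0.2, -1.8]
width: 0.3
```

```bash
python3 - <<'E'
from h import *
go([542.2,108.2,10.5],-84.05)
f=grab('top','top3')
f=grab('scene','scene3')
E
```

```text
t 5.9 p [539.6  95.4  53.5] theta -84.11 tilt [-0.0006 -0.0002] w 0.3 F [ 0.03  0.22 -1.8 ]
roll -0.001
shift cm after roll [-1.24 -0.39  4.3 ]
```

View pics/scene3.png

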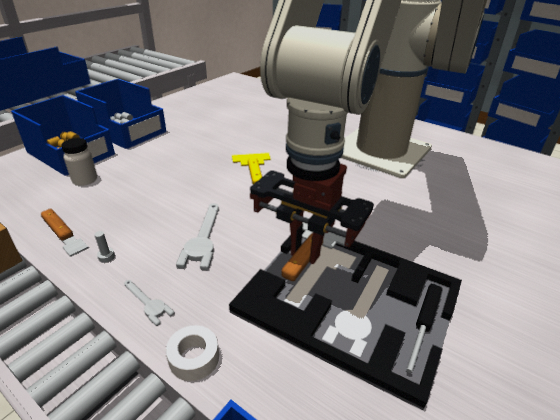

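step_arm:
  xyz:
    - [-0.7,-0.2,0]
    - [-0.54,-0.19,0]
    - [0,0,1]
    - [0,0,1.2]
    - [0,0,0.8]
    - [0,0,0.4]
    - [0,0,0.3]
    - [0,0,0.3]
    - [0,0,0.2]
    - [0,0,0]
  roll: [0,0,0,0,0,0,0,0,0,0]
  grip: [0,0,0,0,0,0,0,0,0,0]

```text
time_s: 7.0
ee_pos: [0.5425, 0.109, 0.0116]
tool_rot: [0.743, -0.669, -0.0, 0.0]
wrist_force: [0.2, 0.6, -1.1]
width: 0.291
```

```bash
python3 - <<'E'
from h import *
go([542.2,108.2,9.6],-84.05)
f=grab('scene','scene4');f=grab('wrist','wrist4')
E
```

```text
t 7.0 p [542.5 109.   11.6] theta -84.05 tilt [-0.0001 -0.    ] w 0.291 F [ 0.24  0.57 -1.1 ]
roll -0.0
shift cm after roll [0.08 0.04 0.2 ]
```

View pics/scene4.png

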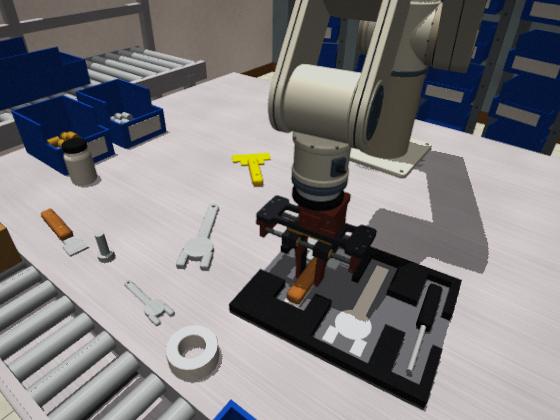

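View pics/wrist4.png

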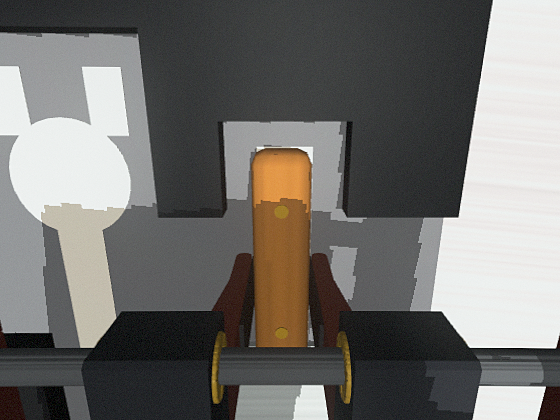

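The handle (282,250) sits centred over its outline in the cut-out. Last 2 mm down, then open partway.

step_arm:
  xyz:
    - [0,0,0.1]
    - [0,0,0.1]
    - [0,0,0.05]
    - [0,0,0]
    - [0,0,0]
  roll: [0,0,0,0,0]
  grip: [0,0,0,0,0]

```text
time_s: 7.6
ee_pos: [0.5427, 0.1091, 0.0096]
tool_rot: [0.743, -0.669, 0.0, -0.0]
wrist_force: [-0.7, 0.1, 6.4]
width: 0.296
```

step_arm:
  xyz:
    - [0,0,0]
    - [0,0,0]
    - [0,0,0]
    - [0,0,0]
    - [0,0,0]
    - [0,0,0]
  roll: [0,0,0,0,0,0]
  grip: [0.4,0.5,0.6,0.6,0.6,0.6]

```text
time_s: 8.2
ee_pos: [0.5425, 0.1091, 0.0091]
tool_rot: [0.743, -0.669, -0.0, 0.0]
wrist_force: [-0.5, 0.0, -0.0]
width: 0.599
```

step_arm:
  xyz:
    - [0,0,-1]
    - [0,0,-2]
    - [0,0,-3]
    - [0,0,-3]
    - [0,0,-3]
    - [0,0,0]
    - [0,0,0]
  roll: [0,0,0,0,0,0,0]
  grip: [0.6,0.6,0.6,0.6,0.8,1,1]

```text
time_s: 8.9
ee_pos: [0.5429, 0.1091, 0.1302]
tool_rot: [0.743, -0.669, 0.001, -0.001]
wrist_force: [-0.5, -0.6, -1.2]
width: 0.835
```

```bash
python3 - <<'E'
from h import *
go([562.3,-124,120],-58.3)
f=grab('scene','scene5');f=grab('wrist','wrist5')
E
```

```text
t 8.9 p [542.9 109.1 130.2] theta -84.06 tilt [0.002  0.0003] w 0.835 F [-0.53 -0.6  -1.15]
roll -0.45
shift cm after roll [20.85 10.6   1.02]
```

View pics/wrist5.png

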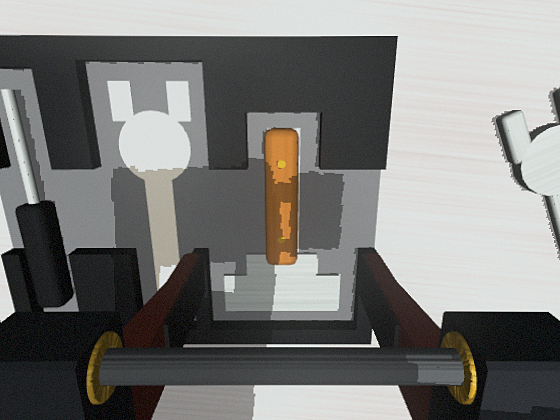

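View pics/scene5.png

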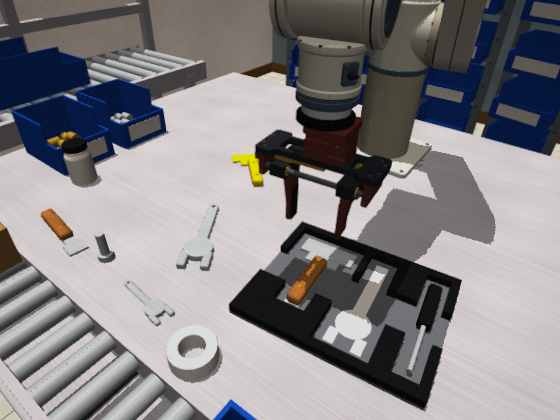

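The wrist picture shows the scraper lying in its cut-out (handle 282,195; blade around 280,290, inside the walls). Now the spanner.

step_arm:
  xyz:
    - [0,0,0]
    - [0,0,0]
    - [0,0,0]
    - [0,0,0]
    - [2.5,1.3,0]
    - [3.5,1.8,0]
    - [3.5,1.8,0]
    - [3.5,1.8,0]
    - [3.5,1.8,0]
    - [2.5,1.3,0]
  roll: [-0.11,-0.12,-0.12,-0.1,0,0,0,0,0,0]
  grip: [1,1,1,1,1,1,1,1,1,1]

```text
time_s: 10.0
ee_pos: [0.5582, -0.1061, 0.1277]
tool_rot: [0.873, -0.487, -0.001, 0.0]
wrist_force: [-0.5, 0.0, 0.1]
width: 0.996
```

step_arm:
  xyz:
    - [1.5,0.7,0]
    - [0,0,0]
    - [0,0,0]
    - [0,0,0]
  roll: [0,0,0,0]
  grip: [1,1,1,1]

```text
time_s: 10.4
ee_pos: [0.5607, -0.1192, 0.1288]
tool_rot: [0.874, -0.486, -0.001, 0.0]
wrist_force: [-0.5, 0.2, -0.6]
width: 1.0
```

```bash
python3 - <<'E'
from h import *
go([562.3,-124,3],-58.3)
f=grab('wrist','wrist6')
E
```

```text
t 10.4 p [ 560.7 -119.2  128.8] theta -58.2 tilt [-0.0009  0.0004] w 1.0 F [-0.52  0.2  -0.62]
roll 0.002
shift cm after roll [ 0.49  0.12 12.58]
```

View pics/wrist6.png

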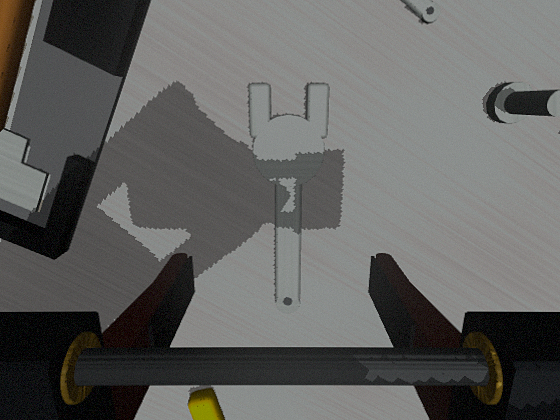

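step_arm:
  xyz:
    - [0.5,0.1,1]
    - [0,0,3]
    - [0,0,3]
    - [0,0,2.2]
    - [0,0,1.5]
    - [0,0,0.9]
    - [0,0,0.6]
    - [0,0,0.3]
    - [0,0,0]
    - [0,0,0]
  roll: [0,0,0,0,0,0,0,0,0,0]
  grip: [1,1,1,1,1,1,1,1,1,1]

```text
time_s: 11.45
ee_pos: [0.5633, -0.1254, 0.0049]
tool_rot: [0.873, -0.487, 0.001, -0.0]
wrist_force: [-0.6, -1.2, -0.4]
width: 0.999
```

```bash
python3 - <<'E'
from h import *
go([562.3,-124,3],-58.3)
E
```

```text
t 11.45 p [ 563.3 -125.4    4.9] theta -58.27 tilt [ 0.0012 -0.0003] w 0.999 F [-0.64 -1.23 -0.39]
roll 0.001
shift cm after roll [-0.18  0.01  0.19]
```

step_arm:
  xyz:
    - [0,0,0.2]
    - [0,0,0]
    - [0,0,0]
    - [0,0,0]
    - [0,0,0]
    - [0,0,0]
    - [0,0,0]
    - [0,0,0]
    - [0,0,0]
    - [0,0,0]
  roll: [0,0,0,0,0,0,0,0,0,0]
  grip: [1,0,0,0,0,0,0,0,0,0]

```text
time_s: 12.45
ee_pos: [0.5627, -0.1252, 0.0022]
tool_rot: [0.873, -0.487, -0.0, 0.0]
wrist_force: [-0.2, 1.1, -0.6]
width: 0.243
```

step_arm:
  xyz:
    - [0,0,0]
    - [0,0,0]
    - [0,0,0]
  roll: [0,0,0]
  grip: [0,0,0]

```text
time_s: 12.75
ee_pos: [0.5627, -0.1252, 0.0022]
tool_rot: [0.873, -0.487, -0.0, 0.0]
wrist_force: [-0.3, 1.5, 1.2]
width: 0.247
```

step_arm:
  xyz:
    - [0,0,-0.5]
    - [0,0,-1]
    - [0,0,-1.5]
    - [0,0,-1.5]
    - [0,0,-0.5]
    - [0,0,0]
    - [0,0,0]
  roll: [0,0,0,0,0,0,0]
  grip: [0,0,0,0,0,0,0]

```text
time_s: 13.45
ee_pos: [0.5628, -0.1253, 0.0524]
tool_rot: [0.873, -0.487, 0.0, -0.0]
wrist_force: [-0.3, -0.5, -4.6]
width: 0.247
```

```bash
python3 - <<'E'
from h import *
go([531.7,208.7,53],-84.05)
f=grab('wrist','wrist7');f=grab('scene','scene7')
E
```

```text
t 13.45 p [ 562.8 -125.3   52.4] theta -58.27 tilt [ 0.0003 -0.0001] w 0.247 F [-0.3  -0.48 -4.55]
roll 0.45
shift cm after roll [-33.54  -0.37  -0.06]
```

View pics/wrist7.png

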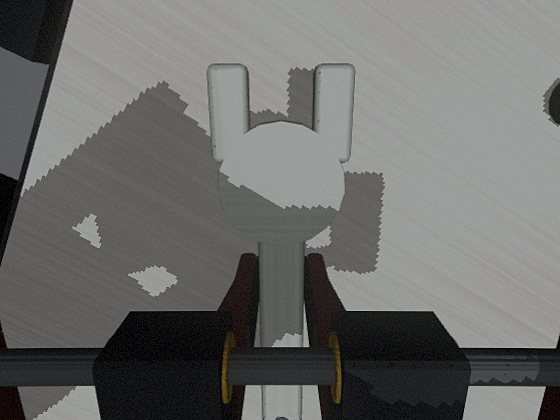

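View pics/scene7.png

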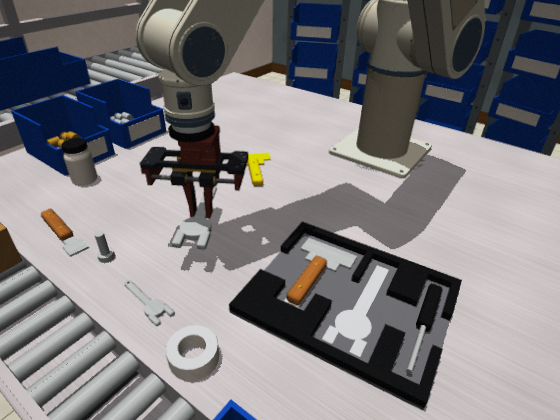

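step_arm:
  xyz:
    - [0,0,0]
    - [0,0,0]
    - [0,0,0]
    - [0,0,0]
    - [0,0,0]
    - [-1.5,0,0]
    - [-3,0,0]
    - [-3.5,-0.1,0]
    - [-3.5,-0.1,0]
    - [-3.5,-0.1,0]
  roll: [0.08,0.12,0.12,0.09,0.04,0,0,0,0,0]
  grip: [0,0,0,0,0,0,0,0,0,0]

```text
time_s: 14.55
ee_pos: [0.5493, 0.0261, 0.0517]
tool_rot: [0.743, -0.669, -0.0, 0.0]
wrist_force: [1.0, 0.5, -4.3]
width: 0.245
```

step_arm:
  xyz:
    - [-3.5,-0.1,0]
    - [-3.5,0,0]
    - [-3.5,0,0]
    - [-3,0,0]
    - [-2,0,0]
    - [-1,0,0]
    - [0,0,0]
    - [0,0,0]
    - [0,0,0]
  roll: [0,0,0,0,0,0,0,0,0]
  grip: [0,0,0,0,0,0,0,0,0]

```text
time_s: 15.45
ee_pos: [0.534, 0.1874, 0.052]
tool_rot: [0.743, -0.67, -0.0, 0.0]
wrist_force: [1.2, -0.1, -3.5]
width: 0.246
```

```bash
python3 - <<'E'
from h import *
go([531.7,208.7,8.2],-84.05)
f=grab('wrist','wrist8')
E
```

```text
t 15.45 p [534.  187.4  52. ] theta -84.1 tilt [-0.0005 -0.0003] w 0.246 F [ 1.21 -0.06 -3.47]
roll -0.001
shift cm after roll [-2.14  0.01  4.38]
```

View pics/wrist8.png

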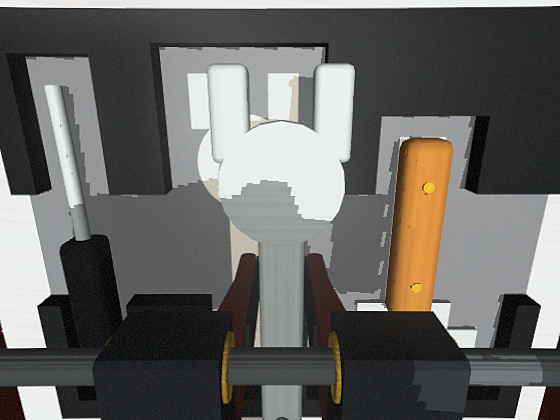

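The spanner's head (282,180) sits about 2 cm right of its outline (shank 245); shifting left 2.1 cm, then lowering.

step_arm:
  xyz:
    - [-0.7,0,0]
    - [-1,0,0]
    - [-0.4,0,0]
    - [0,0,0]
    - [0,0,1]
    - [0,0,1]
    - [0,0,0.7]
    - [0,0,0.3]
    - [0,0,0]
    - [0,0,0]
  roll: [0,0,0,0,0,0,0,0,0,0]
  grip: [0,0,0,0,0,0,0,0,0,0]

```text
time_s: 16.5
ee_pos: [0.5321, 0.2092, 0.0221]
tool_rot: [0.743, -0.67, -0.0, 0.0]
wrist_force: [0.2, -0.5, -3.5]
width: 0.246
```

```bash
python3 - <<'E'
from h import *
go([531.7,208.7,8.2],-84.05)
f=grab('wrist','wrist9')
E
```

```text
t 16.5 p [532.1 209.2  22.1] theta -84.06 tilt [-0.0001 -0.    ] w 0.246 F [ 0.22 -0.48 -3.52]
roll -0.0
shift cm after roll [0.05 0.04 1.39]
```

View pics/wrist9.png

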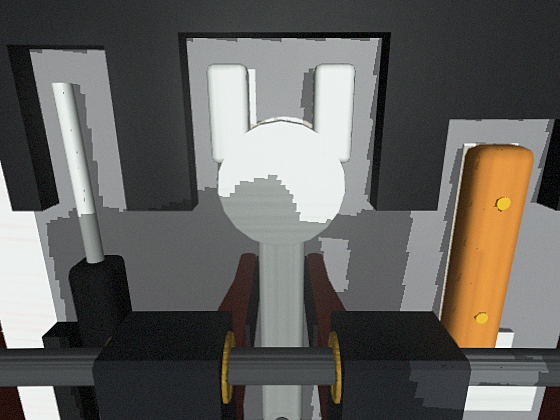

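The head (282,150) now overlies its outline between the walls (190 and 380). Lower the last 14 mm and release.

step_arm:
  xyz:
    - [0,0,0.5]
    - [0,0,0.3]
    - [0,0,0.2]
    - [0,0,0.15]
    - [0,0,0.15]
    - [0,0,0.1]
    - [0,0,0.05]
    - [0,0,0]
    - [0,0,0]
  roll: [0,0,0,0,0,0,0,0,0]
  grip: [0,0,0,0,0,0,0,0,0]

```text
time_s: 17.45
ee_pos: [0.532, 0.2093, 0.0081]
tool_rot: [0.743, -0.669, 0.0, -0.0]
wrist_force: [-2.4, -0.6, 4.8]
width: 0.246
```

step_arm:
  xyz:
    - [0,0,0]
    - [0,0,0]
    - [0,0,0]
    - [0,0,0]
    - [0,0,0]
    - [0,0,0]
  roll: [0,0,0,0,0,0]
  grip: [0.35,0.45,0.55,0.55,0.55,0.55]

```text
time_s: 18.05
ee_pos: [0.532, 0.2093, 0.0076]
tool_rot: [0.743, -0.669, -0.0, -0.0]
wrist_force: [0.6, 0.0, -0.2]
width: 0.552
```

step_arm:
  xyz:
    - [0,0,-1]
    - [0,0,-2]
    - [0,0,-3]
    - [0,0,-3]
    - [0,0,-3]
    - [0,0,-3]
    - [0,0,0]
    - [0,0,0]
  roll: [0,0,0,0,0,0,0,0]
  grip: [0.55,0.55,0.55,0.55,0.55,0.6,0.6,0.6]

```text
time_s: 18.85
ee_pos: [0.5323, 0.2094, 0.1588]
tool_rot: [0.743, -0.669, 0.0, -0.001]
wrist_force: [-0.1, -0.0, -0.1]
width: 0.6
```

step_arm:
  xyz:
    - [2,1,0]
    - [4,1,0]
    - [4,1,0]
    - [4,1,0]
    - [4,1,0]
    - [4,1,0]
    - [4,1,0]
    - [4,0,0]
    - [2,0,0]
    - [0,0,0]
  roll: [0,0,0,0,0,0,0,0,0,0]
  grip: [1,1,1,1,1,1,1,1,1,1]

```text
time_s: 19.85
ee_pos: [0.4948, -0.1183, 0.1565]
tool_rot: [0.742, -0.671, -0.001, 0.001]
wrist_force: [0.0, 0.5, 0.3]
width: 0.998
```

```bash
python3 - <<'E'
from m import *
go([531.7,208.7,8.2])
f=grab('top','top10');grab('scene','scene10')
p=f['pixels']
cv2.imwrite('pics/tray10.png',cv2.cvtColor(cv2.resize(p[95:245,70:250],None,fx=4,fy=4,interpolation=cv2.INTER_CUBIC),cv2.COLOR_RGB2BGR))
h,w=f['depth'].shape
uu,vv=np.meshgrid(np.arange(w),np.arange(h)); R=np.array(f['R']);t=np.array(f['t'])
d=np.stack([(uu-f['cx'])/f['fx'],(vv-f['cy'])/f['fy']],-1); s=d.copy()
for _ in range(20): s=d/(1+f['k1']*(s**2).sum(-1,keepdims=True))
P=((np.dstack([s,np.ones((h,w))])*f['depth'][...,None]-t)@R)
P[...,2]=cv2.medianBlur(P[...,2].astype(np.float32),5); P=P.reshape(-1,3)*1000
a=np.radians(5.95); A=np.array([[np.cos(a),-np.sin(a)],[np.sin(a),np.cos(a)]])
for n,o in(('spanner',(531.7,208.7)),('scraper',(542.2,108.2))):
    e=(P[:,:2]-o)@A
    for x in range(-95,110,15):
        k=(abs(e[:,0]-x)<7)&(abs(e[:,1])<(9 if x<20 or n=='scraper' else 28))
        k2=(abs(e[:,0]-x)<4)&(abs(e[:,1])<(40))&(P[:,2]>(12.5 if n=='spanner' else 20))&(P[:,2]<40)
        k2&=abs(e[:,1])<(23 if x<35 else 42)
        print(n,x,'z',np.round(np.median(P[k,2]),1),'y',np.round([e[k2,1].min(),e[k2,1].max()],1) if k2.any() else None)
E
```

```text
t 19.85 p [ 494.8 -118.3  156.5] theta -84.24 tilt [-0.0018  0.0002] w 0.998 F [0.   0.5  0.35]
shift cm after roll [-32.16  -6.95  14.83]
spanner -95 z 8.8 y [-6.5  8.3]
spanner -80 z 17.4 y [-10.5  11.7]
spanner -65 z 17.2 y [-10.9  10.2]
spanner -50 z 17.3 y [-10.5  11.4]
spanner -35 z 17.3 y [-9.9 11.4]
spanner -20 z 17.2 y [-10.5  10.3]
spanner -5 z 17.0 y [-9.7 11.1]
spanner 10 z 17.2 y [-9.9 11.5]
spanner 25 z 16.5 y [-17.9  16.1]
spanner 40 z 19.3 y [-24.8  26.5]
spanner 55 z 19.2 y [-27.   27.5]
spanner 70 z 19.3 y [-28.8  30.1]
spanner 85 z 17.9 y [-29.3  29. ]
spanner 100 z 7.9 y [-25.9  23.3]
scraper -95 z 8.7 y None
scraper -80 z 11.4 y None
scraper -65 z 11.4 y None
scraper -50 z 11.7 y None
scraper -35 z 26.7 y [-11.3  13. ]
scraper -20 z 27.1 y [-10.8  14.7]
scraper -5 z 27.2 y [-11.5  14.4]
scraper 10 z 27.2 y [-11.6  12.8]
scraper 25 z 27.3 y [-11.2  13.7]
scraper 40 z 27.4 y [-39.3  39.2]
scraper 55 z 27.3 y [-39.7  39.9]
scraper 70 z 8.5 y [-39.6  40. ]
scraper 85 z 21.8 y [-39.7  38.9]
scraper 100 z 21.4 y [-39.1  39.9]
```

View pics/tray10.png

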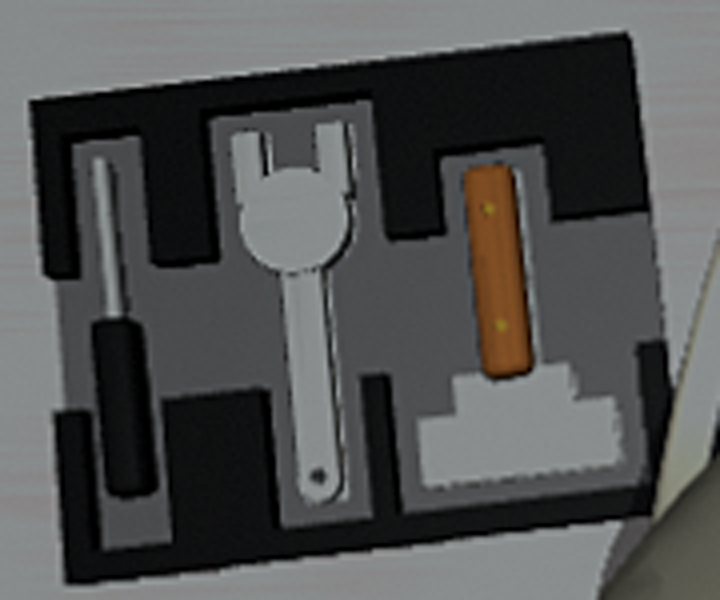

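View pics/scene10.png

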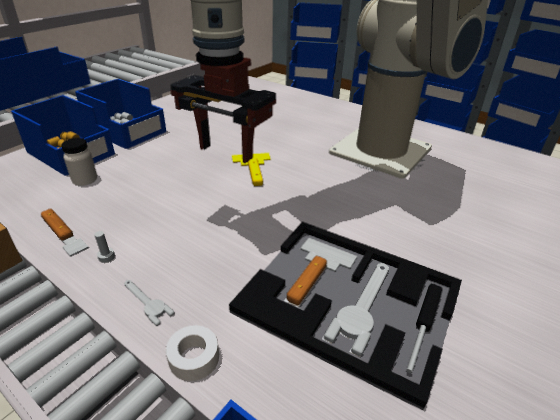

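Both tools lie flat in their cut-outs, with tops level to under 1 mm along their length and within about 2 mm of centre. The gripper is clear.

```bash
python3 -c "
from station import *
print(job_done())"
```

```text
the job is handed in; nothing more can be done
None
```

The spanner and the scraper are both back in their own cut-outs in the black tray, and I handed the job in at about 20 s of the 61 s. I found the poses from the top camera, gripped each tool at its origin, lowered it until it touched the pocket floor (about 5–6 N), and then let go.

- **Position:** the final top-camera check showed both tools within about 2 mm sideways of their pocket points. They are aligned with the cut-outs and well inside the walls.
- **Flatness:** the spanner's shank top read 17.0–17.4 mm and its head 19.2 mm; the scraper's handle top read 27 mm and its blade 11.5 mm. These match tools lying flat on the 6 mm floor, since the same depth picture reads about 1 mm high.
- **At the end:** the gripper was clear, about 157 mm above the table. I did not measure the tools' speed; I only have the still pictures from after the release. No check failed or disagreed.
- **Along the way:** after long sideways moves the arm stopped about 1–2 cm short of the target. I corrected this before lowering each tool.

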